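Set the treat-tub sealer to the right heat key and switch it on

ROBOT

A 6-joint arm with a two-finger parallel gripper is mounted at the origin on the work surface. World frame = base frame: x ahead of the robot, y to its left, z up, the work surface at z = 0. Lengths are in m, angles in rad, forces in N, time in s.
With the tool pointing down it reaches from about 0.275 to 0.85 m from the base axis. Payload 5.2 kg.
Tool frame: the origin (TCP) lies on the centre line of the jaws, within the pads' length; the fingertips stand 19 mm ahead of it and the grasp point (between the pads) is the TCP (robot.tip_reach is the z of the fingertips in the tool frame, in m); z points along the fingers, y is the line along which they close (so a half turn about z gives the same grasp; the last joint's range is limited). The gripper opens to 85 mm and grips with 20 to 120 N. Pads are 22 mm wide; open, the fingers measure 114 mm over their backs; the gripper's body (76 mm by 85 mm) begins 54 mm behind the grasp point. The pads swing forward as they close: fully open they stand 13 mm farther back than shut.
Start: joints at [1.079, 0.259, 1.535, -0, 1.348, -0.203], TCP at [0.157, 0.527, 0.211] pointing down, gripper open.
Joint ranges: [-3.14, 3.14], [-0.91, 2.08], [0.19, 2.58], [-1.22, 4.36], [0.22, 2.71], [-3.12, 3.12]. Speed limits (rad/s): [2.57, 2.57, 3.14, 3.14, 3.14, 3.14].

INTERFACE

Orientations are given as a unit quaternion [x, y, z, w].
In Python, from station import robot gives the robot as it stands.
- The arm moves only by the tool play_rows, never from a script. Its argument "series" is a list of rows, each an object with "dp": the shift along the tool's x, y, z in cm, a list of three; "turn": the turn, a rotation vector about the tool's x, y, z in degrees, a list of three; "fingers": the finger opening in cm, from 0 to 8.54. A call has 1 to 12 rows; each row shifts and turns the commanded pose from where the row before left it, along the tool's axes as they then stand; what a row does not reach is not made up. A row lasts 1/10 s, in which the tool goes at most 50 mm and 8.59 degrees, less where a joint would pass 70% of its speed; a pose out of reach is approached as far as the arm can. A call is refused whole if a number of a shift passes 5 or a number of a turn 8.59, either way. A call with a gripper value outside its range is refused whole. The fingers move at their own pace and stop on an object; "grip_force" is the grip in N (left out, the last holds). Time passes only in rows, so rows that do not move let the fingers close. It gives the time, the measured TCP pose, the force, the opening and the grip force at its end, in the units of the state.
- robot.get_state(): the state, without advancing time (a new reading comes with each control period).
- robot.get_image(name): name is "scene" or "top"; returns a dict with "image" (480x640x3 uint8, red, green, blue), "camera_matrix" (3x3 intrinsics, pixels), "R" (3x3) and "t" (3): a world point X has camera coordinates R X + t. Camera axes: x right, y down, z forward; pixel columns grow to the right and rows downward; lengths in m; the calibration is good to about 2 mm. A picture is of the moment at which its call begins. There is no depth.
- robot.finish_job(): hands the job in; it is judged then, once.
Trained networks look in a picture, given as the dict that the camera call returned (one of the last four; its "shot" number tells which), for a name from the list of things; names that differ only in an ending like _2 or _b are one class to them, and where a whole thing is asked for, a point or a joint stands for the part that bears it (a point fixed in the world has none). Each returns a list of dicts, best first, with "p" (0 to 1); they miss things now and then, are a little off and sometimes report something else, mostly with a low value. They report only what shows in the picture. A call takes as long as a camera call. They do not tell look-alikes from the thing itself.
- robot.outline_of(picture, target): "pixels" (480x640 bool, what is visible of it) and "box" ([left, top, right, bottom] in pixels, round what is visible of it).
- robot.tip_of(picture, target): "position" ([column, row] in pixels: a listed point, or the origin of a listed thing).
The state is a dict: "time_s": time; "joint_pos": joint angles; "joint_vel": joint speeds; "joint_torque": joint torques, N m; "tcp_pos": TCP position; "tool_rot": TCP orientation; "force": force on the tool from outside, world axes, zero at the start; "wrist_torque": the same for the moment, N m; "width": finger opening in m; "grip_force": force on a finger pad.
Only numpy, scipy, OpenCV 4.12 (cv2) and the standard library are available. Lean on these libraries where they do the work, as an engineer would, in place of code of your own. Each camera call takes 0.05 s, during which the arm holds its last target. There are 200 camera calls.

TASK

The tub sealer on the pet-treat counter is still set for white tubs. While it is off, press in the heat key whose colour matches the tub standing on the sealing nest beside the open head, until it clicks, stays down by itself and the white key has popped up; then flip the power toggle over to on. Press gently with light finger force so the machine is not damaged, and leave the tubs and everything else on the counter where they are.

Things in the scene. Friction and masses are not known exactly. Their poses are not given: they have to be found in the camera images.
- sealer: Bench-top tub sealer, white housing 340 (x) x 420 (y) mm, fixed to the counter, turned about z. Origin: centre of its underside, on the counter; -x is its front, towards the robot, +y its left as the robot sees it, z up. Behind the sloping front panel is a level deck at z 120 mm. Pushed with more than 30 N it is damaged.
- panel (a point): Middle of the flat control panel's surface, at x -101, y 0, z 80 mm in the sealer's frame (its axes are the sealer's). The panel slopes at 30 degrees from level, rising away from the robot, 160 mm along the slope. In the sealer's frame its outward normal is (-0.5, 0, 0.866), up the slope is (0.866, 0, 0.5). Left half: four keys; right of them the power toggle, then a dial.
- nest (a point): Centre of the sealing nest, on top of its black pad, at x 22, y -115, z 123 mm in the sealer's frame; four pins 12 mm high round it. The tub to be sealed next stands here. Right of it the white sealing head stands open and upright to z 292 mm; behind it a film roll to z 180. Two grey pads to its left hold waiting tubs.
- slot_white (a point): Panel surface in the middle of the white key's cut-out (does not move with the key): x -106, y +148, z 77 mm in the sealer's frame. The white cap, 22 mm wide (y) x 30 mm long up the slope, lies over this point. Row from left to right: white, orange, green, blue, 36 mm apart. The bank's bracket is adjustable, so an up key's top lies anywhere 13 to 25 mm out along the normal: feel for it.
- slot_orange (a point): Panel surface in the middle of the orange key's cut-out (does not move with the key): x -106, y +112, z 77 mm in the sealer's frame. The orange cap, 22 mm wide (y) x 30 mm long up the slope, lies over this point. Row from left to right: white, orange, green, blue, 36 mm apart. The bank's bracket is adjustable, so an up key's top lies anywhere 13 to 25 mm out along the normal: feel for it.
- slot_green (a point): Panel surface in the middle of the green key's cut-out (does not move with the key): x -106, y +76, z 77 mm in the sealer's frame. The green cap, 22 mm wide (y) x 30 mm long up the slope, lies over this point. Row from left to right: white, orange, green, blue, 36 mm apart. The bank's bracket is adjustable, so an up key's top lies anywhere 13 to 25 mm out along the normal: feel for it.
- slot_blue (a point): Panel surface in the middle of the blue key's cut-out (does not move with the key): x -106, y +40, z 77 mm in the sealer's frame. The blue cap, 22 mm wide (y) x 30 mm long up the slope, lies over this point. Row from left to right: white, orange, green, blue, 36 mm apart. The bank's bracket is adjustable, so an up key's top lies anywhere 13 to 25 mm out along the normal: feel for it.
- key_white (a joint): Depression of the white heat key straight into the panel, m: 0 up, about 0.008 latched, 0.010 at its hard stop. Down at the start. Keys are interlocked by a sprung latch bar: a key pressed in lets the one that was down pop up.
- key_orange (a joint): Depression of the orange heat key straight into the panel, m: 0 up, about 0.008 latched, 0.010 at its hard stop. Up at the start. Springy: 2 to 7 N, dropping for a moment as it clicks past the latch, then rising hard at the stop. Latches only if pressed past about 9 mm; let go sooner it springs back. Press slowly and stop on force.
- key_green (a joint): Depression of the green heat key straight into the panel, m: 0 up, about 0.008 latched, 0.010 at its hard stop. Up at the start. Springy: 2 to 7 N, dropping for a moment as it clicks past the latch, then rising hard at the stop. Latches only if pressed past about 9 mm; let go sooner it springs back. Press slowly and stop on force.
- key_blue (a joint): Depression of the blue heat key straight into the panel, m: 0 up, about 0.008 latched, 0.010 at its hard stop. Up at the start. Springy: 2 to 7 N, dropping for a moment as it clicks past the latch, then rising hard at the stop. Latches only if pressed past about 9 mm; let go sooner it springs back. Press slowly and stop on force.
- toggle (a joint): Power toggle, rad: 0 off (bat leans down the slope, to the front), 0.72 on (bat leans up the slope, to the deck). Hinge axis: the sealer's y, 4 mm out from the panel. A spring holds it at either end; pushed past its centre (0.36, bat square to the panel) it snaps over by itself. About 4 N at the tip moves it.
- toggle_tip (a point): Tip centre of the toggle's steel bat with red sleeve (28 mm from the hinge, 6 to 8 mm thick), moving with it. Bat's foot on the panel: x -111, y -55, z 74 mm in the sealer's frame. Tip 30 mm out from the panel; off 10 mm down the slope from the foot, on 10 mm up. Panel is bare 40 mm up and down the slope from the foot; nearest key edge 84 mm to the left, dial 45 mm to the right, lamp 60 mm up.
- tub_orange: Open orange plastic tub with chew sticks, 90 mm across the rim, 60 mm high; origin: centre of its underside. One of the three tubs stands on the nest, the other two wait on the grey pads.
- tub_green: Open green plastic tub with small bites, 90 mm across the rim, 60 mm high; origin: centre of its underside. One of the three tubs stands on the nest, the other two wait on the grey pads.
- tub_blue: Open blue plastic tub with twists, 90 mm across the rim, 60 mm high; origin: centre of its underside. One of the three tubs stands on the nest, the other two wait on the grey pads.
- jar: Treat jar, 86 mm across, 130 mm high, black lid; origin: centre of its underside. Bystander left of the sealer.
- scoop: Aluminium treat scoop 85 x 60 x 35 mm with a 90 mm wooden handle to its -x; origin: under the middle of its bowl. Bystander to the left.
- lids: Stack of white tub lids, 94 mm across, 35 mm high; origin: centre of its underside. Bystander to the right.
- sample_crate: Small grey-washed wooden crate of chew sticks, 160 x 120 x 55 mm; origin: centre of its underside. Bystander right of the sealer.
- film_roll: Spare roll of sealing film standing on end, 76 mm across, 90 mm high; origin: centre of its underside. Bystander to the left.
There are look-alikes about, which are no part of the job. What is shaped like the tub_orange but pink is not meant.

How it is judged:
By the outcome, as a careful person would: the job done as asked, in the order asked, and still so for the second after the job is handed in, with the robot touching nothing.
It also fails if it takes over 61 s, if anything falls off the work surface, if the arm or the gripper's body presses on something with over 40 N, if the wrist force passes 120 N, or if a joint passes its speed limit or range.

## Working session

There is one attempt and no reset: what is moved stays moved. The work goes in short steps, Python scripts to look and compute and a tool call to move; the robot and the scene stay as the last step left them, time stands still between calls to the robot, and variables do not carry over. Pictures are saved under pics/ and viewed, at most 10 in all, crops included, and the job is handed in when it is done.

Besides the shell and the picture viewer there is one more tool, called after ">>>" by a JSON object that holds its "name" and its "arguments". play_rows: Moves the arm, as the interface text tells. Its arguments: {"type":"object","properties":{"series":{"type":"array"},"grip_force":{"type":"number"}},"required":["series"]}

```bash
mkdir -p pics; ls; cat > h.py <<'E'
import numpy as np, cv2
from station import robot
def save(p,n): cv2.imwrite('pics/'+n, p["image"][:,:,::-1])
def proj(p,X):
    c=p["R"]@np.asarray(X).T+np.asarray(p["t"])[:,None]; q=np.array(p["camera_matrix"])@c; return (q[:2]/q[2]).T
E
python3 - <<'E'
from h import *
print(robot.get_state())
for n in ("scene","top"):
    p=robot.get_image(n); p["R"]=np.array(p["R"]); save(p,n+"0.png")
    print(n,p["camera_matrix"],p["R"],p["t"])
    for t in ["panel","nest","slot_white","slot_orange","slot_green","slot_blue","toggle_tip","tub_orange","tub_green","tub_blue","sealer"]:
        print(t,[(np.round(d["position"],1).tolist(),round(d["p"],2)) for d in robot.tip_of(p,t)][:3])
E
```

```text
pics
{'time_s': 0.0, 'joint_pos': array([ 1.07922490e+00,  2.59344223e-01,  1.53609489e+00, -1.56870259e-05,
        1.34800098e+00, -2.02779222e-01]), 'joint_vel': array([ 0.0013407 , -0.00011765, -0.00033794, -0.00024488, -0.00111706,
        0.00044658]), 'joint_torque': array([-3.85973626e-04, -4.46021748e+01, -2.90572286e+01, -1.27642634e-04,
        1.13501542e-02,  3.67209657e-05]), 'tcp_pos': array([0.15633375, 0.52671749, 0.20986934]), 'tool_rot': array([ 1.43893061e-01,  9.89592812e-01, -8.71208139e-04, -3.07096582e-04]), 'force': array([ 0.14000709,  0.91699896, -0.09426752]), 'wrist_torque': array([-0.00555792,  0.00655907,  0.00373257]), 'grip_force': 0.0, 'width': 0.08534533582037025}
scene [[458.04688243   0.         321.53005215]
 [  0.         458.04688243 241.92820698]
 [  0.           0.           1.        ]] [[ 0.54461816  0.83862808 -0.00969541]
 [ 0.6283032  -0.41563284 -0.65763549]
 [-0.55554132  0.35206857 -0.7532739 ]] [-0.30173028 -0.30410232  1.79827634]
panel [([303.6, 261.9], 0.84)]
nest [([302.0, 301.9], 0.58)]
slot_white [([338.2, 239.7], 0.8), ([302.5
[... 568 characters left out ...]
8770259  0.00206112 -0.15633089]
 [ 0.15633946  0.00501181 -0.98769067]] [-0.01390981  0.59183535  1.33237436]
panel [([354.2, 242.7], 0.72)]
nest [([382.1, 188.1], 0.81)]
slot_white [([300.2, 252.5], 0.83), ([384.1, 188.8], 0.52)]
slot_orange [([315.3, 249.9], 0.56), ([342.3, 216.3], 0.44), ([338.2, 198.1], 0.36)]
slot_green [([327.6, 245.2], 0.72), ([340.0, 242.7], 0.59), ([297.7, 205.4], 0.34)]
slot_blue [([341.6, 244.8], 0.69), ([350.6, 240.5], 0.3)]
toggle_tip [([371.7, 247.8], 0.5)]
tub_orange [([236.7, 201.3], 0.83), ([337.9, 199.5], 0.78), ([387.7, 306.5], 0.68)]
tub_green [([380.9, 189.8], 0.8)]
tub_blue [([298.8, 205.4], 0.59), ([340.6, 214.9], 0.42)]
sealer [([342.7, 214.3], 0.7)]
```

```bash
cat >> h.py <<'E'
def pose2M(v):
    c,s=np.cos(v[2]),np.sin(v[2]); return np.array([[c,-s,0],[s,c,0],[0,0,1]]),np.array([v[0],v[1],0])
L={"panel":(-.101,0,.08),"nest":(.022,-.115,.123),"slot_white":(-.106,.148,.077),"slot_orange":(-.106,.112,.077),"slot_green":(-.106,.076,.077),"slot_blue":(-.106,.04,.077),"sealer":(0,0,0)}
E
python3 - <<'E'
from h import *
from scipy.optimize import least_squares
P={n:robot.get_image(n) for n in("scene","top")}
for p in P.values(): p["R"]=np.array(p["R"])
obs=[(n,k,d["position"]) for n,p in P.items() for k in L for d in robot.tip_of(p,k)[:1]]
def res(v):
    R,t=pose2M(v); return np.concatenate([proj(P[n],[R@np.array(L[k])+t])[0]-q for n,k,q in obs])
s=least_squares(res,[.55,0,0],loss="soft_l1",f_scale=1.5)
print(s.x,np.degrees(s.x[2]))
for o,r in zip(obs,res(s.x).reshape(-1,2)): print(o[0],o[1],r.round(1))
np.save("pose.npy",s.x)
R,t=pose2M(s.x)
ims=[]
for n,p in P.items():
    q0=proj(p,[R@np.array(L["panel"])+t])[0].astype(int); x0,y0=q0[0]-90,q0[1]-100
    im=cv2.resize(np.ascontiguousarray(p["image"][y0:y0+150,x0:x0+200,::-1]),None,fx=4,fy=4,interpolation=cv2.INTER_CUBIC)
    pts=list(L.values())+[(-.111-.00866-.015,-.055,.074-.005+.026)]+[(-.170,.21,.04),(-.170,-.21,.04),(-.032,.21,.12),(-.032,-.21,.12),(.17,.21,.12),(.17,-.21,.12)]
    for x in pts:
        u=(proj(p,[R@np.array(x)+t])[0]-[x0,y0]+.5)*4-.5
        cv2.drawMarker(im,tuple(int(a) for a in u),(255,0,255),0,12,1)
    cv2.imwrite(f"pics/{n}1.png",im); print(x0,y0)
E
```

```text
[ 0.69711388 -0.07548327  0.20128925] 11.533024694263498
scene panel [ 0.3 -3.5]
scene nest [ 0.1 -2. ]
scene slot_white [-4.2  0.6]
scene slot_orange [ 0.8 -0.4]
scene slot_green [-0.5 -1.9]
scene sealer [-39.8  44.8]
top panel [-3.4 -1.2]
top nest [ 0.6 -0.2]
top slot_white [ 0.1 -0.1]
top slot_orange [-0.4 -0.1]
top slot_green [1.1 2.6]
top slot_blue [ 0.2 -2.1]
top sealer [-1.2 -3.3]
212 161
262 139
```

View pics/scene1.png

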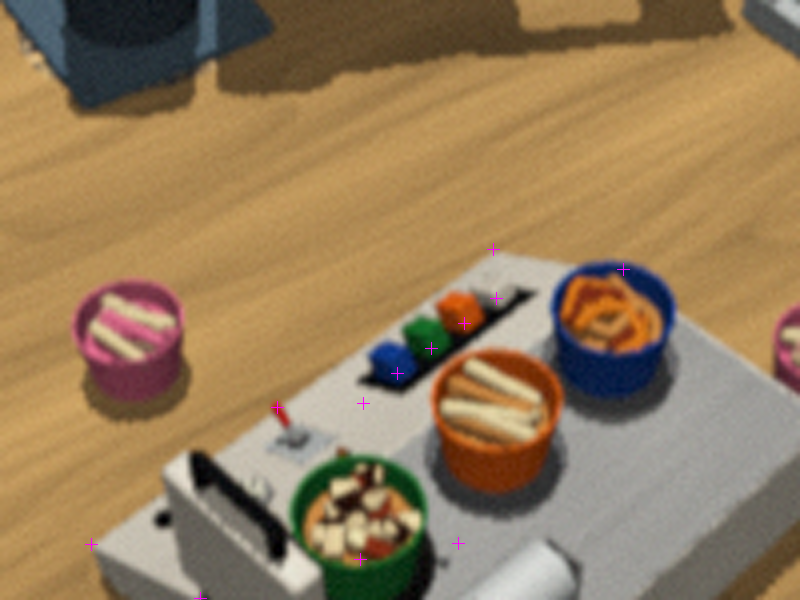

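View pics/top1.png

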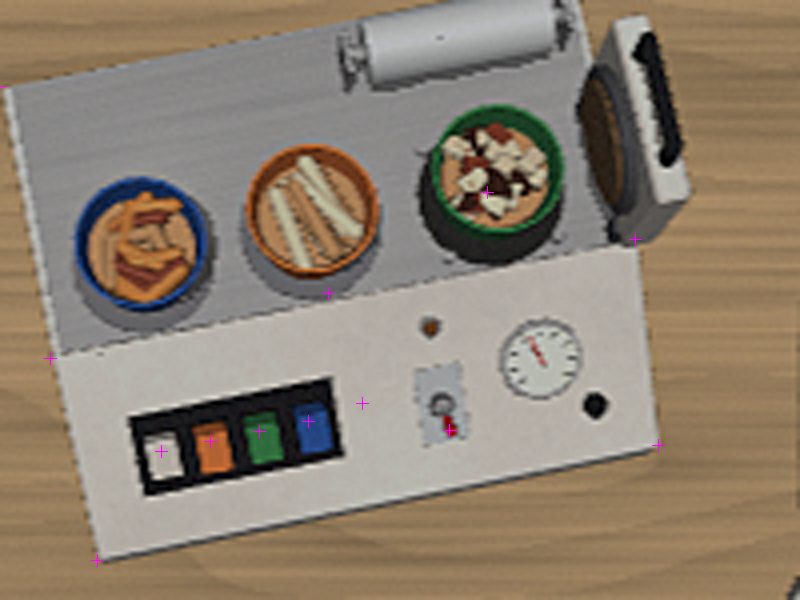

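View pics/scene0.png

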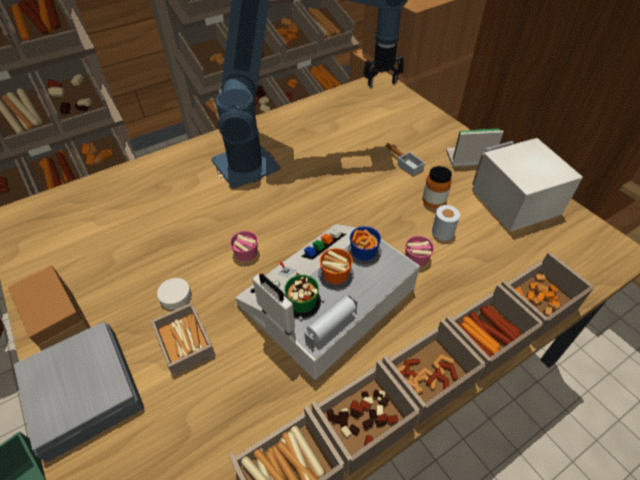

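The green tub stands on the nest (scene ≈ 301,295; top ≈ 384,185). Orange and blue wait on the grey pads, and the two pink tubs are off the sealer. So the key wanted is green (top ≈ 327,247). The white key is down and the toggle leans to the front.

```bash
cat >> h.py <<'E'
from scipy.spatial.transform import Rotation as Ro
def goal(local,out,roll=0):
    "tool-frame error (cm, deg) from now to fingertips `out` m out over local panel point"
    R,t=pose2M(np.load("pose.npy")); n=np.array([-.5,0,.866]); z=R@-n; x=R@np.array([0,1,0])
    T=Ro.from_matrix(np.c_[x,np.cross(z,x),z])
    s=robot.get_state(); C=Ro.from_quat(s["tool_rot"])
    p=R@(np.array(local)+n*(out+robot.tip_reach))+t
    print("t",s["time_s"],"dp cm",(C.inv().apply(p-s["tcp_pos"])*100).round(2),"turn",(C.inv()*T).as_rotvec(degrees=True).round(2),"target",p.round(3),"tcp",s["tcp_pos"].round(3),"F",(C.inv().apply(s["force"])).round(2),"w",round(s["width"],4),"j",s["joint_pos"].round(2))
E
python3 - <<'E'
from h import *
print(robot.tip_reach)
goal(L["slot_green"],.05)
R,t=pose2M(np.load("pose.npy"));C=Ro.from_quat(robot.get_state()["tool_rot"])
x=C.inv().apply(R@np.array([0,1,0])); print("yaw about tool z",np.degrees(np.arctan2(x[1],x[0])))
E
```

```text
0.019
t 2.0 dp cm [-53.   -42.29   7.39] turn [-27.   -16.2   60.44] target [ 0.544 -0.029  0.137] tcp [0.157 0.527 0.211] F [ 0.05  0.55 -0.03] w 0.0855 j [ 1.08  0.26  1.54 -0.    1.35 -0.2 ]
yaw about tool z 61.92229508344019
```

>>> {"name": "play_rows", "arguments": {"series": [{"dp": [0,0,-1],"turn": [0,0,7.75],"fingers": 0},{"dp": [0,0,-1],"turn": [0,0,7.75],"fingers": 0},{"dp": [0,0,-1],"turn": [0,0,7.75],"fingers": 0},{"dp": [0,0,-1],"turn": [0,0,7.75],"fingers": 0},{"dp": [0,0,-1],"turn": [0,0,7.75],"fingers": 0},{"dp": [0,0,-1],"turn": [0,0,7.75],"fingers": 0},{"dp": [0,0,0],"turn": [0,0,7.75],"fingers": 0},{"dp": [0,0,0],"turn": [0,0,7.75],"fingers": 0},{"dp": [0,0,0],"turn": [0,0,0],"fingers": 0},{"dp": [0,0,0],"turn": [0,0,0],"fingers": 0}]}}

```text
time_s: 3.0
tcp_pos: [0.1566, 0.5272, 0.2706]
tool_rot: [0.632, 0.775, -0.0, 0.0]
force: [0.0, 0.2, -0.4]
width: -0.0003
grip_force: 0.0
```

```bash
python3 -c "
from h import *
goal(L['slot_green'],.08)"
```

```text
t 3.0 dp cm [-62.31  25.23  10.8 ] turn [-3.001e+01 -2.000e-02  1.200e-01] target [ 0.53  -0.032  0.163] tcp [0.157 0.527 0.271] F [0.22 0.05 0.37] w -0.0003 j [ 1.08  0.23  1.43 -0.    1.48  0.88]
```

>>> {"name": "play_rows", "arguments": {"series": [{"dp": [-4,1.6,0]},{"dp": [-4,1.6,0]},{"dp": [-4,1.6,0]},{"dp": [-4,1.6,0]},{"dp": [-4,1.6,0]},{"dp": [-4,1.6,0]},{"dp": [-4,1.6,0]},{"dp": [-4,1.6,0]},{"dp": [-4,1.6,0]},{"dp": [-4,1.6,0]},{"dp": [-4,1.6,0]},{"dp": [-4,1.6,0]}]}}

```text
validation failed for argument at $.se...
```

>>> {"name": "play_rows", "arguments": {"series": [{"dp": [-4,1.6,0]},{"dp": [-4,1.6,0]},{"dp": [-4,1.6,0]},{"turn": [-7.5,0,0]},{"turn": [-7.5,0,0]},{"turn": [-7.5,0,0]},{"turn": [-7.5,0,0]},{"dp": [0,0,0]}]}}

```text
validation failed for argument at $.se...
```

```bash
python3 -c "
from h import *
goal(L['slot_green'],.045)"
```

```text
t 3.0 dp cm [-62.31  26.98  13.83] turn [-3.001e+01 -2.000e-02  1.200e-01] target [ 0.547 -0.029  0.132] tcp [0.157 0.527 0.271] F [0.22 0.05 0.37] w -0.0003 j [ 1.08  0.23  1.43 -0.    1.48  0.88]
```

All fields are required in every row.

>>> {"name": "play_rows", "arguments": {"series": [{"dp": [-4,1.6,0],"turn": [0,0,0],"fingers": 0},{"dp": [-4,1.6,0],"turn": [0,0,0],"fingers": 0},{"dp": [-4,1.6,0],"turn": [0,0,0],"fingers": 0},{"dp": [-4,1.6,0],"turn": [0,0,0],"fingers": 0},{"dp": [-4,1.6,0],"turn": [0,0,0],"fingers": 0},{"dp": [-4,1.6,0],"turn": [0,0,0],"fingers": 0},{"dp": [-4,1.6,0],"turn": [0,0,0],"fingers": 0},{"dp": [-4,1.6,0],"turn": [0,0,0],"fingers": 0},{"dp": [-4,1.6,0],"turn": [0,0,0],"fingers": 0},{"dp": [-4,1.6,0],"turn": [0,0,0],"fingers": 0},{"dp": [-4,1.6,0],"turn": [0,0,0],"fingers": 0},{"dp": [-4,1.6,0],"turn": [0,0,0],"fingers": 0}]}}

```text
time_s: 4.2
tcp_pos: [0.4408, 0.0932, 0.2709]
tool_rot: [0.632, 0.775, 0.0, 0.0]
force: [1.0, 0.3, 0.3]
width: 0.0002
grip_force: 0.0
```

>>> {"name": "play_rows", "arguments": {"series": [{"dp": [-4,1.6,0],"turn": [0,0,0],"fingers": 0},{"dp": [-4,1.6,0],"turn": [0,0,0],"fingers": 0},{"dp": [-4,1.6,0],"turn": [0,0,0],"fingers": 0},{"dp": [0,0,0],"turn": [-7.5,0,0],"fingers": 0},{"dp": [0,0,0],"turn": [-7.5,0,0],"fingers": 0},{"dp": [0,0,0],"turn": [-7.5,0,0],"fingers": 0},{"dp": [0,0,0],"turn": [-7.5,0,0],"fingers": 0},{"dp": [0,0,0],"turn": [0,0,0],"fingers": 0}]}}

```text
time_s: 5.0
tcp_pos: [0.5061, -0.012, 0.2666]
tool_rot: [0.612, 0.748, 0.2, 0.161]
force: [-0.2, 0.0, -1.4]
width: 0.0002
grip_force: 0.0
```

```bash
python3 -c "
from h import *
goal(L['slot_green'],.045)"
```

```text
t 5.0 dp cm [-2.48 -3.49 13.46] turn [-0.25 -0.12 -0.17] target [ 0.547 -0.029  0.132] tcp [ 0.506 -0.012  0.267] F [ 0.06 -0.84  1.17] w 0.0002 j [-0.5  -0.17  1.98  0.4   0.97 -0.86]
```

>>> {"name": "play_rows", "arguments": {"series": [{"dp": [-1.3,-1.7,0],"turn": [0,0,0],"fingers": 0},{"dp": [-1.2,-1.8,0],"turn": [0,0,0],"fingers": 0},{"dp": [0,0,2.2],"turn": [0,0,0],"fingers": 0},{"dp": [0,0,2.2],"turn": [0,0,0],"fingers": 0},{"dp": [0,0,2.2],"turn": [0,0,0],"fingers": 0},{"dp": [0,0,2.2],"turn": [0,0,0],"fingers": 0},{"dp": [0,0,2.2],"turn": [0,0,0],"fingers": 0},{"dp": [0,0,1.7],"turn": [0,0,0],"fingers": 0},{"dp": [0,0,0],"turn": [0,0,0],"fingers": 0},{"dp": [0,0,0],"turn": [0,0,0],"fingers": 0}]}}

```text
time_s: 6.0
tcp_pos: [0.5496, -0.0309, 0.1437]
tool_rot: [0.611, 0.749, 0.2, 0.163]
force: [-0.3, 0.2, -0.5]
width: -0.0002
grip_force: 0.0
```

```bash
python3 -c "
from h import *
goal(L['slot_green'],.03)
p=robot.get_image('scene'); a=cv2.resize(p['image'][200:300,250:383,::-1],None,fx=6,fy=6,interpolation=2)
cv2.imwrite('pics/s2.png',a)
p=robot.get_image('top'); save(p,'t2.png')
"
```

```text
t 6.0 dp cm [ 0.28 -0.76  2.36] turn [-0.04 -0.02  0.06] target [ 0.554 -0.027  0.119] tcp [ 0.55  -0.031  0.144] F [ 0.31 -0.44  0.27] w -0.0002 j [-0.49  0.07  2.09  0.56  0.64 -1.09]
```

View pics/s2.png

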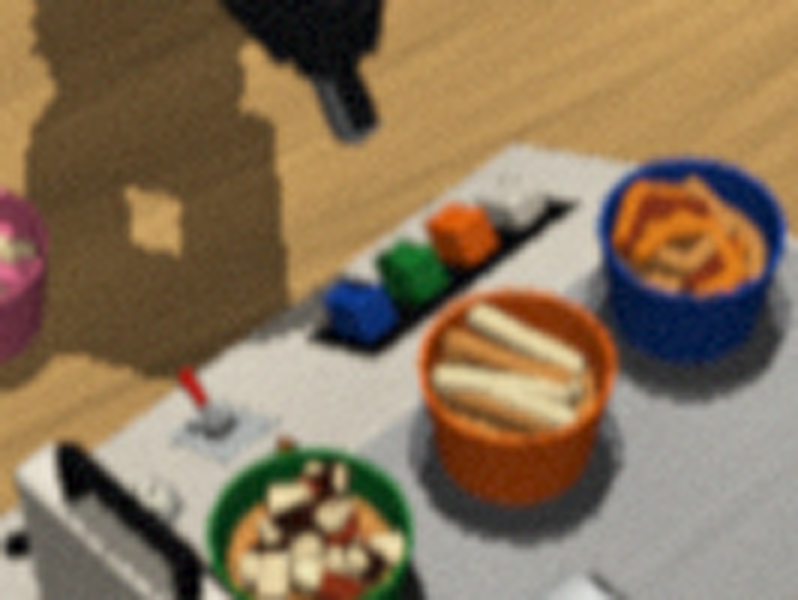

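>>> {"name": "play_rows", "arguments": {"series": [{"dp": [0.3,-0.7,0],"turn": [0,0,0],"fingers": 0},{"dp": [0,0,0.8],"turn": [0,0,0],"fingers": 0},{"dp": [0,0,0.8],"turn": [0,0,0],"fingers": 0},{"dp": [0,0,0.7],"turn": [0,0,0],"fingers": 0},{"dp": [0,0,0],"turn": [0,0,0],"fingers": 0},{"dp": [0,0,0],"turn": [0,0,0],"fingers": 0}]}}

```text
time_s: 6.7
tcp_pos: [0.5532, -0.0269, 0.1193]
tool_rot: [0.612, 0.748, 0.2, 0.163]
force: [-1.1, 0.2, -0.4]
width: 0.0001
grip_force: 0.0
```

```bash
python3 -c "
from h import *
goal(L['slot_green'],.03)
p=robot.get_image('scene'); a=cv2.resize(p['image'][200:300,250:383,::-1],None,fx=6,fy=6,interpolation=2)
q=robot.get_image('top'); b=cv2.resize(q['image'][190:290,270:403,::-1],None,fx=6,fy=6,interpolation=2)
cv2.imwrite('pics/s3.png',cv2.resize(np.vstack([a,b]),None,fx=.5,fy=.5,interpolation=3))
"
```

```text
t 6.7 dp cm [-0.04  0.08  0.03] turn [-0.05  0.   -0.08] target [ 0.554 -0.027  0.119] tcp [ 0.553 -0.027  0.119] F [ 0.43 -1.12 -0.21] w 0.0001 j [-0.47  0.11  2.12  0.61  0.57 -1.13]
```

View pics/s3.png

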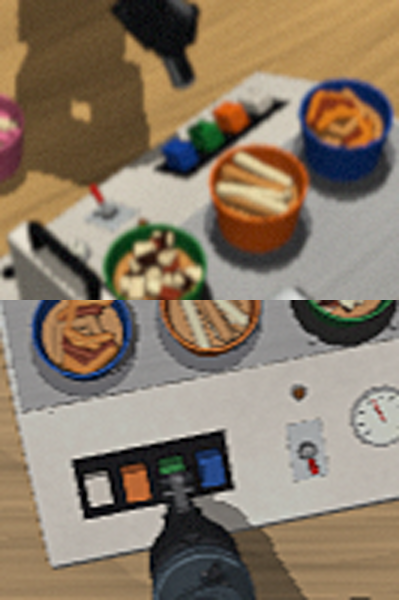

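```bash
python3 -c "
from h import *
s=robot.get_state();C=Ro.from_quat(s['tool_rot'])
pts=[s['tcp_pos']+C.apply([0,y,z]) for z in(.019,0) for y in(-.012,0,.012)]
R,t=pose2M(np.load('pose.npy'))
pts+= [R@(np.array(L['slot_green'])+o*np.array([-.5,0,.866]))+t for o in (0,.013,.025)]
for n,c in(('scene',(250,200,0)),('top',(270,190,300))):
    p=robot.get_image(n);p['R']=np.array(p['R']);print(n);print(((proj(p,pts)-c[:2])*3+[0,c[2]]).round())
"
```

```text
scene
[[191. 116.]
 [197. 118.]
 [204. 119.]
 [184. 101.]
 [191. 102.]
 [198. 103.]
 [208. 143.]
 [204. 132.]
 [200. 123.]]
top
[[175. 493.]
 [173. 482.]
 [171. 470.]
 [177. 501.]
 [175. 489.]
 [173. 477.]
 [170. 470.]
 [171. 475.]
 [172. 479.]]
```

```bash
python3 -c "
from h import *
s=robot.get_state();C=Ro.from_quat(s['tool_rot'])
pts=[s['tcp_pos']+C.apply([0,0,z]) for z in(.019,0,-.054)]
o=[]
for n,c in(('scene',(270,190)),('top',(290,205))):
    p=robot.get_image(n);p['R']=np.array(p['R']);
    a=cv2.resize(np.ascontiguousarray(p['image'][c[1]:c[1]+85,c[0]:c[0]+65,::-1]),None,fx=6,fy=6,interpolation=2)
    for q in proj(p,pts): cv2.drawMarker(a,tuple(int(v) for v in (q-c)*6+2.5),(255,0,255),0,10,1)
    o.append(a)
cv2.imwrite('pics/s4.png',np.hstack(o))
p0=proj(dict(robot.get_image('scene'),R=np.array(robot.get_image('scene')['R'])),[[.157,.527,.192],[.157,.527,.211]]);print(p0)
"
```

```text
[[380.060274    97.93276985]
 [380.4937997   93.45304358]]
```

View pics/s4.png

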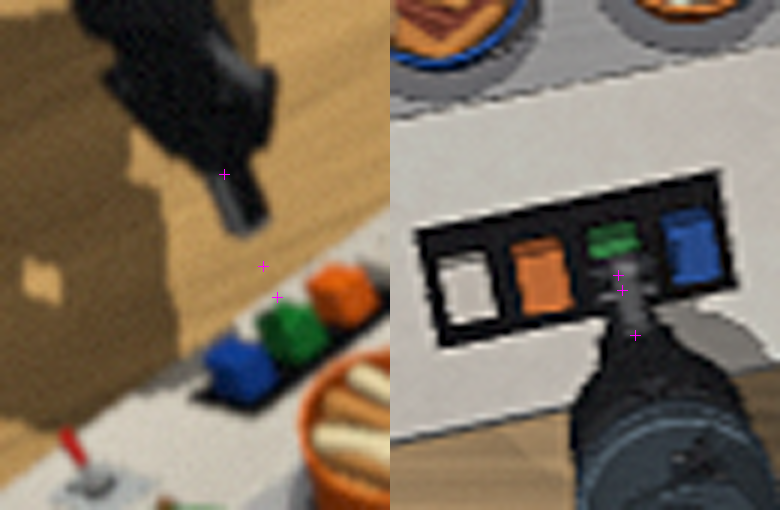

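```bash
python3 -c "
from h import *
A={n:dict(robot.get_image(n)) for n in('scene','top')}
for p in A.values(): p['R']=np.array(p['R'])
from scipy.optimize import least_squares
ob={'scene':(310.8,229.0),'top':(328.3,248.5)}
f=lambda X:np.concatenate([proj(A[n],[X])[0]-ob[n] for n in A])
r=least_squares(f,[.55,0,.1]);s=robot.get_state();C=Ro.from_quat(s['tool_rot'])
tip=s['tcp_pos']+C.apply([0,0,.019]);print(r.x,r.fun,tip,'tool-frame diff mm',C.inv().apply(r.x-tip)*1000)
# free sealer z per camera from detected slots
v=np.load('pose.npy')
for n in A:
    obs=[(k,d['position']) for k in L if k!='sealer' for d in robot.tip_of(A[n],k)[:1]]; print(n,len(obs),[(k,np.round(q,1).tolist()) for k,q in obs])
    print(robot.tip_of(A[n],'toggle_tip')[:2])
print(robot.get_state()['joint_pos'])
"
```

```text
[ 0.55894    -0.03176348  0.1513578 ] [ 2.18250502 -0.26790182  1.77816568  0.91488766] [ 0.56255515 -0.02520821  0.10349586] tool-frame diff mm [ -5.71680681  19.74379291 -43.86692827]
scene 6 [('panel', [302.7, 266.1]), ('nest', [301.3, 303.5]), ('slot_white', [336.7, 234.0]), ('slot_orange', [327.6, 240.0]), ('slot_green', [319.5, 250.2]), ('slot_blue', [311.2, 253.6])]
[{'position': [281.3, 260.4], 'p': 0.55}, {'position': [175.1, 296.8], 'p': 0.45}]
top 6 [('panel', [354.2, 240.5]), ('nest', [384.7, 192.0]), ('slot_white', [296.7, 253.6]), ('slot_orange', [312.8, 247.6]), ('slot_green', [324.7, 245.2]), ('slot_blue', [341.3, 244.3])]
[{'position': [373.0, 245.8], 'p': 0.5}]
[-0.47207204  0.10990135  2.12026182  0.61053349  0.57389218 -1.13450842]
```

The scene view shows the fingertip well above where the reported pose puts it. I'll settle this by feeling: small steps in, watching the force.

>>> {"name": "play_rows", "arguments": {"series": [{"dp": [0,0,0.2],"turn": [0,0,0],"fingers": 0},{"dp": [0,0,0.2],"turn": [0,0,0],"fingers": 0},{"dp": [0,0,0.2],"turn": [0,0,0],"fingers": 0},{"dp": [0,0,0.2],"turn": [0,0,0],"fingers": 0},{"dp": [0,0,0],"turn": [0,0,0],"fingers": 0}]}}

```text
time_s: 8.4
tcp_pos: [0.5571, -0.0262, 0.1125]
tool_rot: [0.612, 0.748, 0.2, 0.164]
force: [-0.1, 0.5, 0.1]
width: 0.0001
grip_force: 0.0
```

>>> {"name": "play_rows", "arguments": {"series": [{"dp": [0,0,0.2],"turn": [0,0,0],"fingers": 0},{"dp": [0,0,0.1],"turn": [0,0,0],"fingers": 0},{"dp": [0,0,0],"turn": [0,0,0],"fingers": 0}]}}

```text
time_s: 8.7
tcp_pos: [0.5586, -0.0259, 0.1101]
tool_rot: [0.611, 0.748, 0.2, 0.164]
force: [0.3, 0.1, -0.4]
width: 0.0001
grip_force: 0.0
```

```bash
python3 -c "
from h import *
goal(L['slot_green'],.02);print(robot.get_state()['wrist_torque'])"
```

```text
t 8.7 dp cm [-0.03  0.06 -0.04] turn [-0.01  0.03 -0.07] target [ 0.559 -0.026  0.111] tcp [ 0.559 -0.026  0.11 ] F [0.05 0.1  0.55] w 0.0001 j [-0.46  0.14  2.12  0.63  0.55 -1.15]
[-0.05534945  0.20039828 -0.04985771]
```

>>> {"name": "play_rows", "arguments": {"series": [{"dp": [0,0,0.2],"turn": [0,0,0],"fingers": 0},{"dp": [0,0,0.1],"turn": [0,0,0],"fingers": 0},{"dp": [0,0,0],"turn": [0,0,0],"fingers": 0}]}}

```text
time_s: 9.0
tcp_pos: [0.5601, -0.0256, 0.1075]
tool_rot: [0.611, 0.748, 0.2, 0.164]
force: [-1.7, 0.5, 0.8]
width: 0.0
grip_force: 0.0
```

>>> {"name": "play_rows", "arguments": {"series": [{"dp": [0,0,0.2],"turn": [0,0,0],"fingers": 0},{"dp": [0,0,0.1],"turn": [0,0,0],"fingers": 0},{"dp": [0,0,0],"turn": [0,0,0],"fingers": 0}]}}

```text
time_s: 9.3
tcp_pos: [0.5615, -0.0253, 0.1049]
tool_rot: [0.611, 0.748, 0.2, 0.164]
force: [-0.3, -1.2, -0.1]
width: -0.0
grip_force: 0.0
```

```bash
python3 -c "
from h import *
goal(L['slot_green'],.013);print(robot.get_state()['wrist_torque'])
s=robot.get_state();C=Ro.from_quat(s['tool_rot'])
pts=[s['tcp_pos']+C.apply([0,0,z]) for z in(.019,0,-.054)]
o=[]
for n,c in(('scene',(270,190)),('top',(290,205))):
    p=robot.get_image(n);p['R']=np.array(p['R']);
    a=cv2.resize(np.ascontiguousarray(p['image'][c[1]:c[1]+85,c[0]:c[0]+65,::-1]),None,fx=6,fy=6,interpolation=2)
    for q in proj(p,pts): cv2.drawMarker(a,tuple(int(v) for v in (q-c)*6+2.5),(255,0,255),0,10,1)
    o.append(a)
cv2.imwrite('pics/s5.png',np.hstack(o))"
```

```text
t 9.3 dp cm [-0.03  0.06  0.06] turn [-0.01  0.03 -0.07] target [ 0.562 -0.025  0.105] tcp [ 0.562 -0.025  0.105] F [-1.16 -0.49 -0.2 ] w -0.0 j [-0.46  0.15  2.12  0.64  0.53 -1.16]
[-0.10511642  0.21302242  0.0430453 ]
```

View pics/s5.png

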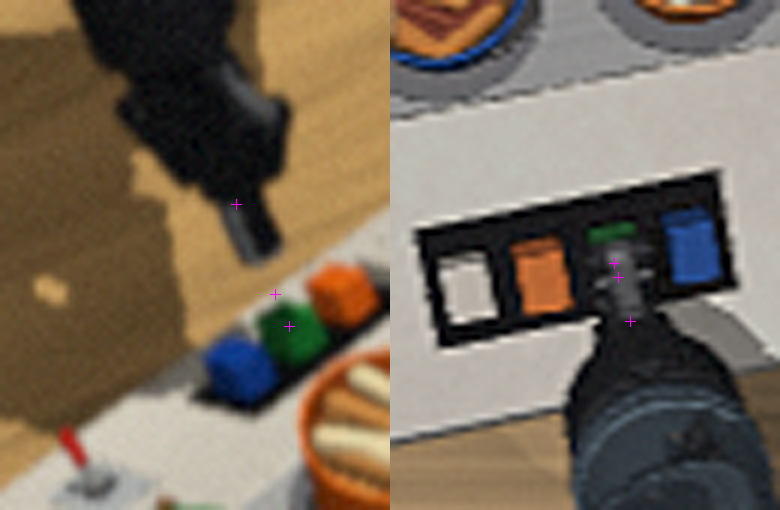

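```bash
python3 -c "
from h import *
o=[]
for n in('scene','top'):
    p=robot.get_image(n);p['R']=np.array(p['R']);im=cv2.imread(f'pics/{n}0.png')
    C=Ro.from_quat([.1439,.9896,0,0]); t=np.array([.1565,.5268,.2104])
    w=.0427
    A=[t+C.apply([0,y,z])+[0,0,dz] for dz in(0,.048) for y,z in((-w,.006),(w,.006),(0,-.054))]
    q=proj(p,A); c=(q.mean(0)-[32,42]).astype(int).clip(0); print(n,c,q.round())
    a=cv2.resize(im[c[1]:c[1]+85,c[0]:c[0]+65].copy(),(390,510),interpolation=2)
    for i,v in enumerate(q): cv2.drawMarker(a,tuple(int(k) for k in (v-c)*6+2.5),(255,0,255) if i<3 else (0,255,255),0,10,1)
    o.append(a)
cv2.imwrite('pics/st.png',np.hstack(o))"
```

```text
scene [349  42] [[370.  97.]
 [391.  93.]
 [382.  80.]
 [371.  85.]
 [392.  82.]
 [383.  68.]]
top [ 63 369] [[120. 413.]
 [ 88. 403.]
 [ 92. 413.]
 [112. 418.]
 [ 78. 407.]
 [ 82. 417.]]
```

View pics/st.png

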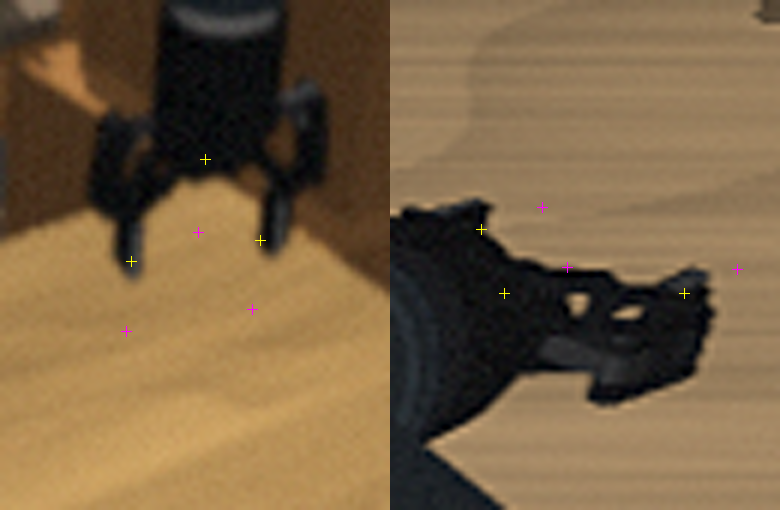

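Offset in the scene view is (-5,-11) px, which fits the tip sitting about 45 mm further back along the tool axis, with no sideways error. I'll continue along the axis, then look.

>>> {"name": "play_rows", "arguments": {"series": [{"dp": [-0.03,0.06,0.4],"turn": [0,0,0],"fingers": 0},{"dp": [0,0,0.4],"turn": [0,0,0],"fingers": 0},{"dp": [0,0,0.4],"turn": [0,0,0],"fingers": 0},{"dp": [0,0,0.4],"turn": [0,0,0],"fingers": 0},{"dp": [0,0,0.4],"turn": [0,0,0],"fingers": 0},{"dp": [0,0,0],"turn": [0,0,0],"fingers": 0}]}}

```text
time_s: 10.1
tcp_pos: [0.5718, -0.0233, 0.0873]
tool_rot: [0.612, 0.748, 0.2, 0.163]
force: [-0.1, -0.4, 0.8]
width: -0.0001
grip_force: 0.0
```

```bash
cat > look.py <<'E'
from h import *
import sys
goal(L['slot_green'],0)
s=robot.get_state();C=Ro.from_quat(s['tool_rot'])
o=[]
for n,c in(('scene',(270,190)),('top',(290,205))):
    p=robot.get_image(n);p['R']=np.array(p['R'])
    a=cv2.resize(np.ascontiguousarray(p['image'][c[1]:c[1]+85,c[0]:c[0]+65,::-1]),None,fx=6,fy=6,interpolation=2)
    for off,col in((-.045,(255,0,255)),):
        for q in proj(p,[s['tcp_pos']+C.apply([0,y,.019+off]) for y in(-.01,0,.01)]): cv2.drawMarker(a,tuple(int(v) for v in (q-c)*6+2.5),col,0,10,1)
    for q in proj(p,[s['tcp_pos']+C.apply([0,0,.019])+[0,0,.046]]): cv2.drawMarker(a,tuple(int(v) for v in (q-c)*6+2.5),(255,255,0),1,10,1)
    o.append(a)
cv2.imwrite('pics/'+sys.argv[1],np.hstack(o))
E
python3 look.py s6.png
```

```text
t 10.1 dp cm [-0.02  0.03 -0.69] turn [-0.05  0.   -0.08] target [ 0.569 -0.024  0.093] tcp [ 0.572 -0.023  0.087] F [-0.36  0.23 -0.79] w -0.0001 j [-0.44  0.2   2.12  0.69  0.49 -1.2 ]
```

View pics/s6.png

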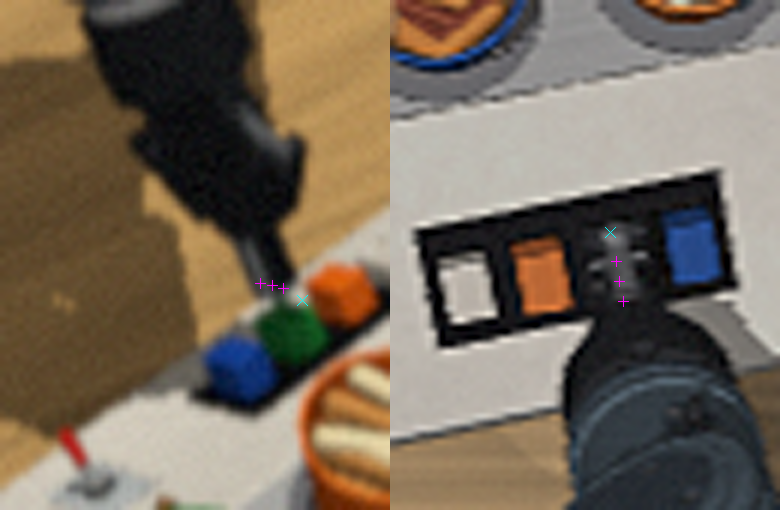

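>>> {"name": "play_rows", "arguments": {"series": [{"dp": [0,0,0.3],"turn": [0,0,0],"fingers": 0},{"dp": [0,0,0.2],"turn": [0,0,0],"fingers": 0},{"dp": [0,0,0.2],"turn": [0,0,0],"fingers": 0},{"dp": [0,0,0],"turn": [0,0,0],"fingers": 0}]}}

```text
time_s: 10.6
tcp_pos: [0.5753, -0.0228, 0.0818]
tool_rot: [0.611, 0.748, 0.2, 0.164]
force: [-0.1, 0.6, -0.7]
width: -0.0002
grip_force: 0.0
```

>>> {"name": "play_rows", "arguments": {"series": [{"dp": [0,0,0.2],"turn": [0,0,0],"fingers": 0},{"dp": [0,0,0.1],"turn": [0,0,0],"fingers": 0},{"dp": [0,0,0],"turn": [0,0,0],"fingers": 0}]}}

```text
time_s: 10.9
tcp_pos: [0.5769, -0.0226, 0.0795]
tool_rot: [0.611, 0.748, 0.2, 0.164]
force: [-1.6, -0.5, 2.4]
width: 0.0
grip_force: 1.8
```

>>> {"name": "play_rows", "arguments": {"series": [{"dp": [0,0,0.1],"turn": [0,0,0],"fingers": 0},{"dp": [0,0,0.1],"turn": [0,0,0],"fingers": 0},{"dp": [0,0,0],"turn": [0,0,0],"fingers": 0}]}}

```text
time_s: 11.2
tcp_pos: [0.5779, -0.0224, 0.0778]
tool_rot: [0.611, 0.748, 0.2, 0.164]
force: [-3.4, -1.5, 4.0]
width: 0.0001
grip_force: 2.5
```

>>> {"name": "play_rows", "arguments": {"series": [{"dp": [0,0,0.1],"turn": [0,0,0],"fingers": 0},{"dp": [0,0,0.1],"turn": [0,0,0],"fingers": 0},{"dp": [0,0,0],"turn": [0,0,0],"fingers": 0}]}}

```text
time_s: 11.5
tcp_pos: [0.5789, -0.0222, 0.076]
tool_rot: [0.611, 0.748, 0.2, 0.164]
force: [-2.1, -0.6, 2.3]
width: -0.0
grip_force: 1.7
```

>>> {"name": "play_rows", "arguments": {"series": [{"dp": [0,0,0.1],"turn": [0,0,0],"fingers": 0},{"dp": [0,0,0],"turn": [0,0,0],"fingers": 0}]}}

```text
time_s: 11.7
tcp_pos: [0.5794, -0.0221, 0.075]
tool_rot: [0.611, 0.748, 0.2, 0.164]
force: [-1.7, -0.3, 2.8]
width: 0.0002
grip_force: 1.5
```

>>> {"name": "play_rows", "arguments": {"series": [{"dp": [0,0,0.1],"turn": [0,0,0],"fingers": 0},{"dp": [0,0,0],"turn": [0,0,0],"fingers": 0}]}}

```text
time_s: 11.9
tcp_pos: [0.5799, -0.022, 0.0741]
tool_rot: [0.611, 0.748, 0.2, 0.164]
force: [-0.7, -0.3, 2.9]
width: 0.0004
grip_force: 1.0
```

>>> {"name": "play_rows", "arguments": {"series": [{"dp": [0,0,0.1],"turn": [0,0,0],"fingers": 0},{"dp": [0,0,0],"turn": [0,0,0],"fingers": 0}]}}

```text
time_s: 12.1
tcp_pos: [0.5803, -0.0219, 0.0732]
tool_rot: [0.611, 0.748, 0.2, 0.164]
force: [0.1, 0.2, 0.1]
width: 0.0001
grip_force: 0.2
```

>>> {"name": "play_rows", "arguments": {"series": [{"dp": [0,0,0.1],"turn": [0,0,0],"fingers": 0},{"dp": [0,0,0],"turn": [0,0,0],"fingers": 0}]}}

```text
time_s: 12.3
tcp_pos: [0.5808, -0.0218, 0.0724]
tool_rot: [0.611, 0.748, 0.2, 0.164]
force: [-3.1, -1.6, 3.6]
width: 0.0002
grip_force: 2.4
```

```bash
python3 -c "
from h import *
goal(L['slot_green'],-.02)
for n in('scene','top'):
    p=robot.get_image(n); cv2.imwrite('pics/p_'+n+'.png',p['image'][:,:,::-1])"
```

```text
t 12.3 dp cm [ 0.01 -0.01 -0.43] turn [-0.    0.04 -0.07] target [ 0.579 -0.022  0.076] tcp [ 0.581 -0.022  0.072] F [-0.97 -1.1  -4.82] w 0.0002 j [-0.43  0.24  2.12  0.73  0.45 -1.24]
```

>>> {"name": "play_rows", "arguments": {"series": [{"dp": [0,0,0.1],"turn": [0,0,0],"fingers": 0},{"dp": [0,0,0],"turn": [0,0,0],"fingers": 0}]}}

```text
time_s: 12.6
tcp_pos: [0.5812, -0.0217, 0.0716]
tool_rot: [0.611, 0.748, 0.2, 0.164]
force: [-3.1, -0.7, 4.7]
width: 0.0
grip_force: 2.5
```

>>> {"name": "play_rows", "arguments": {"series": [{"dp": [0,0,0.1],"turn": [0,0,0],"fingers": 0},{"dp": [0,0,0],"turn": [0,0,0],"fingers": 0}]}}

```text
time_s: 12.8
tcp_pos: [0.5816, -0.0217, 0.0712]
tool_rot: [0.611, 0.748, 0.2, 0.164]
force: [-8.3, -1.6, 10.7]
width: 0.0002
grip_force: 6.7
```

Hard stop reached at 13.5 N, after the click. Backing off and checking.

>>> {"name": "play_rows", "arguments": {"series": [{"dp": [0,0,-0.3],"turn": [0,0,0],"fingers": 0},{"dp": [0,0,-1],"turn": [0,0,0],"fingers": 0},{"dp": [0,0,-2],"turn": [0,0,0],"fingers": 0},{"dp": [0,0,-2],"turn": [0,0,0],"fingers": 0},{"dp": [0,0,-2],"turn": [0,0,0],"fingers": 0},{"dp": [0,0,0],"turn": [0,0,0],"fingers": 0}]}}

```text
time_s: 13.4
tcp_pos: [0.5462, -0.0295, 0.1362]
tool_rot: [0.611, 0.748, 0.201, 0.166]
force: [0.1, -0.2, -0.3]
width: 0.0001
grip_force: 0.0
```

```bash
python3 look.py s7.png; python3 - <<'E'
from h import *
# toggle: local foot/tip; report predicted tip pixels vs detection
R,t=pose2M(np.load("pose.npy")); n=np.array([-.5,0,.866]);u=np.array([.866,0,.5])
f=np.array([-.111,-.055,.074])
for c in("scene","top"):
    p=robot.get_image(c);p["R"]=np.array(p["R"])
    print(c,proj(p,[R@(f+.03*n-.01*u)+t,R@(f+.03*n+.01*u)+t]).round(1),[(np.round(d["position"],1),round(d["p"],2)) for d in robot.tip_of(p,"toggle_tip")[:2]])
print("sealer yaw ok; toggle-down-slope approach:")
goal(f-.04*u,-.015)
E
```

```text
t 13.4 dp cm [ 0.09 -0.15  4.86] turn [ 0.15  0.17 -0.02] target [ 0.569 -0.024  0.093] tcp [ 0.546 -0.029  0.136] F [-0.16 -0.15  0.31] w 0.0001 j [-0.49  0.07  2.12  0.58  0.62 -1.11]
scene [[280.9 262.4]
 [284.5 263.5]] [(array([301.4, 300.6]), 0.55), (array([276.7, 259.6]), 0.35)]
top [[373.9 246.2]
 [373.  239.7]] [(array([374.1, 250.1]), 0.39)]
sealer yaw ok; toggle-down-slope approach:
t 13.7 dp cm [-13.14  -4.49   6.11] turn [-0.08 -0.02 -0.09] target [ 0.563 -0.159  0.057] tcp [ 0.546 -0.029  0.133] F [1.   0.15 0.3 ] w -0.0003 j [-0.49  0.08  2.12  0.58  0.61 -1.11]
```

View pics/s7.png

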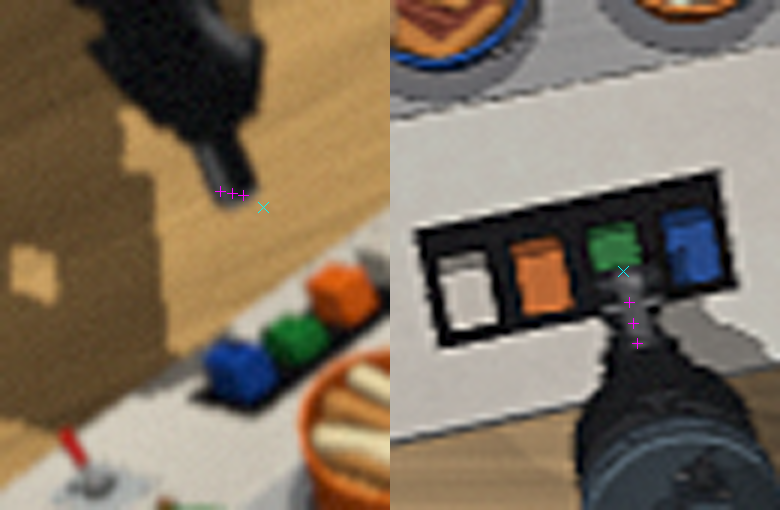

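>>> {"name": "play_rows", "arguments": {"series": [{"dp": [-2.2,-0.8,0],"turn": [0,0,0],"fingers": 0},{"dp": [-2.2,-0.8,0],"turn": [0,0,0],"fingers": 0},{"dp": [-2.2,-0.8,0],"turn": [0,0,0],"fingers": 0},{"dp": [-2.2,-0.8,0],"turn": [0,0,0],"fingers": 0},{"dp": [-2.2,-0.8,0],"turn": [0,0,0],"fingers": 0},{"dp": [-2.2,-0.5,0],"turn": [0,0,0],"fingers": 0},{"dp": [0,0,0],"turn": [0,0,0],"fingers": 0},{"dp": [0,0,0],"turn": [0,0,0],"fingers": 0}]}}

```text
time_s: 14.5
tcp_pos: [0.5336, -0.1658, 0.1106]
tool_rot: [0.612, 0.747, 0.201, 0.163]
force: [-0.5, 0.3, -0.6]
width: 0.0003
grip_force: 0.0
```

```bash
python3 - <<'E'
from h import *
f=np.array([-.111,-.055,.074]);u=np.array([.866,0,.5])
goal(f-.04*u,-.0215)
E
```

```text
t 14.5 dp cm [0.07 0.   6.78] turn [-0.06 -0.04 -0.17] target [ 0.567 -0.158  0.052] tcp [ 0.534 -0.166  0.111] F [ 0.39 -0.72  0.32] w 0.0003 j [-0.8   0.18  2.07  0.69  0.72 -1.49]
```

>>> {"name": "play_rows", "arguments": {"series": [{"dp": [0.1,0,1],"turn": [0,0,0],"fingers": 0},{"dp": [0,0,1],"turn": [0,0,0],"fingers": 0},{"dp": [0,0,1],"turn": [0,0,0],"fingers": 0},{"dp": [0,0,1],"turn": [0,0,0],"fingers": 0},{"dp": [0,0,1],"turn": [0,0,0],"fingers": 0},{"dp": [0,0,0.6],"turn": [0,0,0],"fingers": 0},{"dp": [0,0,0.6],"turn": [0,0,0],"fingers": 0},{"dp": [0,0,0.5],"turn": [0,0,0],"fingers": 0},{"dp": [0,0,0],"turn": [0,0,0],"fingers": 0}]}}

```text
time_s: 15.4
tcp_pos: [0.5666, -0.1581, 0.0529]
tool_rot: [0.612, 0.748, 0.2, 0.163]
force: [-0.5, -0.1, -0.7]
width: -0.0002
grip_force: 0.0
```

>>> {"name": "play_rows", "arguments": {"series": [{"dp": [0,0.3,0],"turn": [0,0,0],"fingers": 0},{"dp": [0,0.3,0],"turn": [0,0,0],"fingers": 0},{"dp": [0,0.3,0],"turn": [0,0,0],"fingers": 0},{"dp": [0,0.2,0],"turn": [0,0,0],"fingers": 0},{"dp": [0,0,0],"turn": [0,0,0],"fingers": 0}]}}

```text
time_s: 15.9
tcp_pos: [0.5763, -0.1565, 0.0594]
tool_rot: [0.611, 0.748, 0.2, 0.164]
force: [-0.4, 1.1, 0.9]
width: 0.0007
grip_force: 0.0
```

```bash
cat > tog.py <<'E'
from h import *
R,t=pose2M(np.load("pose.npy")); n=np.array([-.5,0,.866]);u=np.array([.866,0,.5])
f=np.array([-.111,-.055,.074])
goal(f,-.0215)
for c in("scene","top"):
    p=robot.get_image(c);p["R"]=np.array(p["R"])
    im=p["image"].astype(int); a=proj(p,[R@(f+.02*n)+t])[0].astype(int); w=im[a[1]-15:a[1]+15,a[0]-15:a[0]+15]
    ys,xs=np.where((w[...,0]>110)&(w[...,1]<70)&(w[...,2]<80))
    print(c,"red px",len(xs),(a-15+[xs.mean(),ys.mean()]).round(1) if len(xs) else None,"mid-bat off/on",proj(p,[R@(f+.023*n-.007*u)+t,R@(f+.023*n+.007*u)+t]).round(1).tolist())
E
python3 tog.py
```

```text
t 15.9 dp cm [0.03 2.77 0.17] turn [ 0.03  0.07 -0.03] target [ 0.601 -0.151  0.072] tcp [ 0.576 -0.157  0.059] F [ 1.16  0.29 -0.83] w 0.0007 j [-0.71  0.32  2.05  0.79  0.59 -1.54]
scene red px 10 [281.9 264.7] mid-bat off/on [[282.4, 264.5], [284.9, 265.3]]
top red px 0 None mid-bat off/on [[373.3, 244.3], [372.6, 239.8]]
```

>>> {"name": "play_rows", "arguments": {"series": [{"dp": [0,0.2,0.1],"turn": [0,0,0],"fingers": 0},{"dp": [0,0.2,0],"turn": [0,0,0],"fingers": 0},{"dp": [0,0,0],"turn": [0,0,0],"fingers": 0}]}}

```text
time_s: 16.3
tcp_pos: [0.5791, -0.1552, 0.0595]
tool_rot: [0.612, 0.748, 0.2, 0.163]
force: [-5.1, -0.7, -0.7]
width: 0.0
grip_force: 1.9
```

>>> {"name": "play_rows", "arguments": {"series": [{"dp": [0,0.2,0],"turn": [0,0,0],"fingers": 0},{"dp": [0,0.2,0],"turn": [0,0,0],"fingers": 0},{"dp": [0,0,0],"turn": [0,0,0],"fingers": 0}]}}

```text
time_s: 16.6
tcp_pos: [0.5836, -0.1549, 0.0623]
tool_rot: [0.611, 0.748, 0.201, 0.164]
force: [-0.8, -0.6, 0.1]
width: 0.0003
grip_force: 0.4
```

>>> {"name": "play_rows", "arguments": {"series": [{"dp": [0,0.2,0],"turn": [0,0,0],"fingers": 0},{"dp": [0,0.2,0],"turn": [0,0,0],"fingers": 0},{"dp": [0,0,0],"turn": [0,0,0],"fingers": 0}]}}

```text
time_s: 16.9
tcp_pos: [0.5873, -0.1545, 0.0646]
tool_rot: [0.611, 0.748, 0.2, 0.164]
force: [-0.3, -0.5, 0.3]
width: -0.0004
grip_force: 0.0
```

```bash
python3 tog.py
```

```text
t 16.9 dp cm [0.05 1.55 0.05] turn [ 0.05  0.08 -0.05] target [ 0.601 -0.151  0.072] tcp [ 0.587 -0.155  0.065] F [-0.44 -0.25 -0.45] w -0.0004 j [-0.69  0.32  2.02  0.77  0.59 -1.5 ]
scene red px 4 [284.5 264.8] mid-bat off/on [[282.4, 264.5], [284.9, 265.3]]
top red px 0 None mid-bat off/on [[373.3, 244.3], [372.6, 239.8]]
```

>>> {"name": "play_rows", "arguments": {"series": [{"dp": [0,-1,0],"turn": [0,0,0],"fingers": 0},{"dp": [0,-1,0],"turn": [0,0,0],"fingers": 0},{"dp": [0,0,-2],"turn": [0,0,0],"fingers": 0},{"dp": [0,0,-3],"turn": [0,0,0],"fingers": 0},{"dp": [0,0,-3],"turn": [0,0,0],"fingers": 0},{"dp": [0,0,-3],"turn": [0,0,0],"fingers": 0},{"dp": [0,0,-3],"turn": [0,0,0],"fingers": 0},{"dp": [0,0,0],"turn": [0,0,0],"fingers": 0},{"dp": [0,0,0],"turn": [0,0,0],"fingers": 0}]}}

```text
time_s: 17.9
tcp_pos: [0.5011, -0.1721, 0.1759]
tool_rot: [0.611, 0.748, 0.2, 0.165]
force: [0.5, 0.4, 0.3]
width: -0.0001
grip_force: 0.0
```

```bash
python3 tog.py; python3 - <<'E'
from h import *
# red sleeve & key-colour centroids before/after in scene and top
for n in("scene","top"):
    p=robot.get_image(n); save(p,n+"_end.png"); R,t=pose2M(np.load("pose.npy")); p["R"]=np.array(p["R"])
    for lab,im in(("before",cv2.imread(f"pics/{n}0.png")),("after",np.ascontiguousarray(p["image"][:,:,::-1]))):
        h=cv2.cvtColor(im,cv2.COLOR_BGR2HSV).astype(int); out=[]
        for nm,pt,hs in(("green",L["slot_green"],(50,80)),("orange",L["slot_orange"],(5,18)),("blue",L["slot_blue"],(105,125)),("red",(-.126,-.055,.095),(170,190))):
            a=proj(p,[R@np.array(pt)+t])[0].astype(int); w=h[a[1]-9:a[1]+10,a[0]-9:a[0]+10]
            H=w[...,0]; m=((H>=hs[0])&(H<=hs[1])|((nm=="red")&(H<5)))&(w[...,1]>130)&(w[...,2]>40)
            ys,xs=np.where(m); out.append((nm,len(xs),(a-9+[xs.mean(),ys.mean()]).round(1).tolist() if len(xs) else None))
        a=proj(p,[R@(np.array(L["slot_white"]))+t])[0].astype(int); w=h[a[1]-10:a[1]+10,a[0]-10:a[0]+10]; 
        out.append(("dark px round white",int((w[...,2]<60).sum())))
        print(n,lab,out)
E
```

```text
t 17.9 dp cm [ 0.09  3.59 14.09] turn [ 0.05  0.15 -0.06] target [ 0.601 -0.151  0.072] tcp [ 0.501 -0.172  0.176] F [0.35 0.61 0.01] w -0.0001 j [-0.88  0.03  2.03  0.6   0.9  -1.41]
scene red px 3 [284.3 264.7] mid-bat off/on [[282.4, 264.5], [284.9, 265.3]]
top red px 7 [373.3 240. ] mid-bat off/on [[373.3, 244.3], [372.6, 239.8]]
scene before [('green', 74, [318.6, 245.0]), ('orange', 127, [327.2, 240.3]), ('blue', 86, [310.1, 251.5]), ('red', 8, [282.0, 264.5]), ('dark px round white', 39)]
scene after [('green', 58, [319.2, 245.9]), ('orange', 128, [327.2, 240.2]), ('blue', 87, [310.1, 251.6]), ('red', 7, [284.6, 264.9]), ('dark px round white', 38)]
top before [('green', 98, [327.4, 248.2]), ('orange', 109, [314.9, 250.6]), ('blue', 103, [339.8, 245.6]), ('red', 11, [374.0, 245.0]), ('dark px round white', 188)]
top after [('green', 86, [327.2, 247.6]), ('orange', 111, [315.0, 250.6]), ('blue', 103, [339.8, 245.5]), ('red', 7, [373.3, 240.0]), ('dark px round white', 178)]
```

Both cameras show the toggle at its on position. Green stays down, orange and blue are unchanged, and white stood up in the last view.

```bash
python3 -c "
from station import robot
print(robot.finish_job())"
```

```text
the job is handed in; nothing more can be done
None
```

I pressed the green key (the green tub is on the nest) until it latched and the white key popped up, then flipped the power toggle to on; peak force on the key was about 13.5 N, and I handed the job in at about 18 s with the arm clear of everything.

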